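# Try two flux dispensers, cap the free one, reject the stiff one

## Task

Try both flux dispensers by slowly pressing each white plunger straight down: one runs freely, so push it fully home, leave that dispenser standing where it is and set the blue dust cap squarely over its plunger so that it sits flat on the collar. The other stiffens part-way: stop there without forcing it (never push a plunger harder than 30 N) and stand that dispenser upright on the floor of the red reject tray. Do not tip the dispensers or disturb the white bottle, the wire spool or the copper piece in the tray.

Things in the scene. Friction and masses are not known exactly. Their poses are not given: they have to be found in the camera images.
- collar_a (a point): Dispenser A, a loose upright piston dispenser of 0.42 kg, looking exactly like the other. Point = centre of its square aluminium collar, z up, x and y along the collar's sides. Collar 50 x 50 x 14 mm; below it a round copper barrel 44 mm across (hollow, closed at the bottom) on a round foot 60 mm across and 6 mm high; this point stands 73 mm over the foot's underside, the collar's top face 80 mm. Lift it by two opposite collar sides.
- thumb_a (a point): Centre of the top face of the white thumb plate (36 x 36 x 6 mm, sides parallel to the collar's) of dispenser A's plunger; it goes straight down with the plunger: 111 mm over the foot's underside fully raised, 85 mm at the stop.
- plunger_a (a joint): Plunger of dispenser A: 0 = fully raised, 0.026 m = down against the stop, 0.022 m or more counts as home; starts at 0 to 0.005. A free plunger yields at about 4 N all the way and stays where it is left. In one of the two (not known which) something is lodged: from about 0.010 m the resistance climbs by 2.5 N per mm; let go, it springs back to about 0.011 m. Over 30 N the dispenser is damaged. To try a plunger, push it home or well into the rising resistance (beyond 0.009 m).
- collar_b (a point): Dispenser B, a loose upright piston dispenser of 0.42 kg, looking exactly like the other. Point = centre of its square aluminium collar, z up, x and y along the collar's sides. Collar 50 x 50 x 14 mm; below it a round copper barrel 44 mm across (hollow, closed at the bottom) on a round foot 60 mm across and 6 mm high; this point stands 73 mm over the foot's underside, the collar's top face 80 mm. Lift it by two opposite collar sides.
- thumb_b (a point): Centre of the top face of the white thumb plate (36 x 36 x 6 mm, sides parallel to the collar's) of dispenser B's plunger; it goes straight down with the plunger: 111 mm over the foot's underside fully raised, 85 mm at the stop.
- plunger_b (a joint): Plunger of dispenser B: 0 = fully raised, 0.026 m = down against the stop, 0.022 m or more counts as home; starts at 0 to 0.005. A free plunger yields at about 4 N all the way and stays where it is left. In one of the two (not known which) something is lodged: from about 0.010 m the resistance climbs by 2.5 N per mm; let go, it springs back to about 0.011 m. Over 30 N the dispenser is damaged. To try a plunger, push it home or well into the rising resistance (beyond 0.009 m).
- cap_grip (a point): Centre of the yellow grip bar (32 mm along its x, 12 mm along its y, 30 mm high) on the loose blue dust cap, z up; 60 g. The cap is 50 x 50 mm outside square with x and y, open underneath (inside 43 x 43 mm, 10 mm deep, rim 3.5 mm). This point is 29 mm over its lower rim, the bar spans 14 to 44 mm. On a collar with the plunger home this point is 36 mm over the collar's centre point; any quarter turn fits.
- stand: Fixed pale wooden block, 70 x 70 x 40 mm high, on the middle of which the cap waits (within 4 mm); origin under its centre, on the bench.
- tray_in (a point): Centre of the inner floor of the fixed red tray, 5 mm over the bench; x along its length, z up. Tray outside 180 (x) x 110 (y) x 35 mm high, walls 5 mm. The end on its -x side is taken by a copper piece; the +x half is free.
- bottle_mid (a point): White bottle, 48 mm across, 95 mm high, loose, close beside dispenser A; point at its middle. Leave it alone (no more than 20 mm of movement).
- spool_mid (a point): Metal wire spool, 54 mm across, 50 mm high, loose, close beside dispenser B; point at its middle. Leave it alone (no more than 20 mm).
- offcut_mid (a point): Copper turned piece, 48 mm across, 45 mm high, standing loose in the -x end of the tray; point at its middle. Leave it alone (no more than 20 mm).
- stake: Fixed dark steel bench stake, 80 mm high, foot 80 mm across, neck 32 mm, head 52 mm across at 60 mm height; origin under its centre. An obstacle just beyond the cap's stand.

How it is judged:
On the way:
1. both plungers have been tried: one is fully home, the other has been pressed down to where it stiffens (((value of joint plunger_a above 0.022 m and value of joint plunger_b above 0.009 m) or (value of joint plunger_b above 0.022 m and value of joint plunger_a above 0.009 m))), for 0.1 s.
At the end, for the whole second after the job is handed in: One dispenser stands upright within 30 mm of where it was, its plunger home (22 mm or more), with the cap lying flat on its collar, centred within 6 mm and square within 0.18 rad; the other stands upright on the floor of the red tray (((value of joint plunger_a above 0.022 m and distance of collar_a from where it was at the start of the episode below 0.03 m and angle between collar_a's own z axis and vertical below 0.06 rad and horizontal distance between cap_grip and collar_a below 0.006 m and z of cap_grip in the frame of collar_a between 0.032 and 0.0395 m and angle between cap_grip's own z axis and vertical below 0.08 rad and (angle between the x axis of cap_grip and the x axis of collar_a, either way round below 0.18 rad or angle between the x axis of cap_grip and the y axis of collar_a, either way round below 0.18 rad) and x of collar_b in the frame of tray_in between -0.085 and 0.085 m and y of collar_b in the frame of tray_in between -0.05 and 0.05 m and z of collar_b in the frame of tray_in between 0.068 and 0.078 m and angle between collar_b's own z axis and vertical below 0.1 rad) or (value of joint plunger_b above 0.022 m and distance of collar_b from where it was at the start of the episode below 0.03 m and angle between collar_b's own z axis and vertical below 0.06 rad and horizontal distance between cap_grip and collar_b below 0.006 m and z of cap_grip in the frame of collar_b between 0.032 and 0.0395 m and angle between cap_grip's own z axis and vertical below 0.08 rad and (angle between the x axis of cap_grip and the x axis of collar_b, either way round below 0.18 rad or angle between the x axis of cap_grip and the y axis of collar_b, either way round below 0.18 rad) and x of collar_a in the frame of tray_in between -0.085 and 0.085 m and y of collar_a in the frame of tray_in between -0.05 and 0.05 m and z of collar_a in the frame of tray_in between 0.068 and 0.078 m and angle between collar_a's own z axis and vertical below 0.1 rad))); the robot touches nothing.
It fails at once if plunger A is loaded with more than 30 N (contact force between anything else and plunger_a above 30 N).
It fails at once if plunger B is loaded with more than 30 N (contact force between anything else and plunger_b above 30 N).
It fails at once if a dispenser is tipped over (angle between any of collar_a, collar_b's own z axis and vertical above 0.6 rad).
It fails at once if the bottle, spool or copper piece is disturbed (moved over 20 mm) (distance of any of bottle_mid, spool_mid, offcut_mid from where it was at the start of the episode above 0.02 m).
It also fails if it takes over 72 s, if anything falls off the work surface, if the arm or the gripper's body presses on something with over 40 N, if the wrist force passes 120 N, or if a joint passes its speed limit or range.

## Robot

A 7-joint arm with a two-finger parallel gripper is mounted at the origin on the work surface. World frame = base frame: x ahead of the robot, y to its left, z up, the work surface at z = 0. Lengths are in m, angles in rad, forces in N, time in s.
With the tool pointing down it reaches from about 0.425 to 0.925 m from the base axis. Payload 6.8 kg.
Tool frame: the origin (TCP) lies on the centre line of the jaws, within the pads' length; the fingertips stand 19 mm ahead of it and the grasp point (between the pads) is the TCP (bot.tcp_to_tips is the distance from the TCP to the fingertips, in m); x points along the fingers, y is the direction in which the jaws open and shut, and the axes are right-handed (so a half turn about x gives the same grasp; the last joint's range is limited). The gripper opens to 85 mm and grips with 20 to 120 N. Pads are 22 mm wide; open, the fingers measure 114 mm over their backs; the gripper's body (76 mm by 85 mm) begins 54 mm behind the grasp point. The pads swing forward as they close: fully open they stand 13 mm farther back than shut.
Start: joints at [-1.4, 0.477, 0.022, 1.555, -0.011, 1.109, -0.083], TCP at [0.186, 0.649, 0.25] pointing down, gripper open.
Joint ranges: [-2.96, 2.96], [-0.34, 2.1], [-1.41, 1.46], [0.24, 2.44], [-1.37, 4.51], [0.17, 1.92], [-2.96, 2.96]. Speed limits (rad/s): [2.39, 2.39, 3.14, 3.14, 3.14, 3.14, 3.14].

## Interface

Orientations are given as a unit quaternion [w, x, y, z].
In Python, from station import status, eyes, bot gives the robot as it stands.
- The arm moves only by the tool apply_moves, never from a script. Its arguments are lists of equal length, an entry for each row: "travel": the shift along the tool's x, y, z in cm, a list of three; "turn": the turn, a rotation vector about the tool's x, y, z in rad, a list of three; "grip": the closure, from 0 (fully open) to 1 (shut). In form: {"travel": [[tx, ty, tz], ...], "turn": [[wx, wy, wz], ...], "grip": [grip, ...]}. A call has 1 to 8 rows; each row shifts and turns the pose as measured when the row begins, along the tool's axes as they then stand; what a row does not reach is not made up. A row lasts 1/12 s, in which the tool goes at most 41.7 mm and 7.16 degrees, less where a joint would pass 70% of its speed; a pose out of reach is approached as far as the arm can. A call is refused whole if a number of a shift passes 4.17 or a number of a turn 0.125, either way. A call with a gripper value outside its range is refused whole. The fingers move at their own pace and stop on an object; "newtons" is the grip in N (left out, the last holds). Time passes only in rows, so rows that do not move let the fingers close. It gives the time, the measured TCP pose, the force and the opening at its end, in the units of the state.
- status.get_obs(): the state, without advancing time (a new reading comes with each control period).
- eyes.read_camera(name): name is "scene" or "top" or "wrist"; returns the picture (420x560x3 uint8, red, green, blue); there is no depth.
- eyes.calibration(name): a dict with "intrinsics" (3x3 intrinsics, pixels), "distortion" ([k1, k2, p1, p2, k3] as OpenCV has them; the pictures are not rectified), "xyz" and "attitude" of the camera in the world; the wrist camera has in their place "T_tool_cam" (4x4, takes a point from camera to tool coordinates, whose origin is the TCP and whose axes are the tool frame's). Camera axes: x right, y down, z forward; pixel columns grow to the right and rows downward; lengths in m; the calibration is good to about 2 mm. A picture is of the moment at which its call begins: read the wrist's pose just before it. calibration takes no time and is no camera call.
- bot.hand_in(): hands the job in, once; it reports no verdict.
Trained networks look in the newest picture that a camera, given by its name, has taken for a name from the list of things; names that differ only in an ending like _2 or _b are one class to them, and where a whole thing is asked for, a point or a joint stands for the part that bears it (a point fixed in the world has none). Each returns a list of dicts, best first, with "score" (0 to 1); they miss things now and then, are a little off and sometimes report something else, mostly with a low value. They report only what shows in the picture. A call takes as long as a camera call.
- eyes.masks_of(thing, camera): "region" (420x560 bool, what is visible of it) and "rect" ([left, top, right, bottom] in pixels, round what is visible of it).
The state is a dict: "t": time; "q": joint angles; "joint_vel": joint speeds; "joint_torque": joint torques, N m; "eef_pos": TCP position; "tool_rot": TCP orientation; "contact_force": force on the tool from outside, world axes, zero at the start; "torque": the same for the moment, N m; "gripper_width": opening from 0.0 (shut) to 1.0 (fully open).
Only numpy, scipy, OpenCV 4.12 (cv2) and the standard library are available. Lean on these libraries where they do the work, as an engineer would, in place of code of your own. Each camera call takes 0.05 s, during which the arm holds its last target. There are 200 camera calls.

## Working session

There is one attempt and no reset: what is moved stays moved. The work goes in short steps, Python scripts to look and compute and a tool call to move; the robot and the scene stay as the last step left them, time stands still between calls to the robot, and variables do not carry over. Pictures are saved under pics/ and viewed, about 8 in all and at most 12, crops included, and the job is handed in when it is done.

Besides the shell and the picture viewer there is one more tool, called in YAML: its name, and indented under it one key for each argument. apply_moves: Moves the arm, as the interface text tells. Its arguments: {"type":"object","properties":{"travel":{"type":"array"},"turn":{"type":"array"},"grip":{"type":"array"},"newtons":{"type":"number"}},"required":["travel","turn","grip"]}

```bash
mkdir -p pics; ls; cat > h.py <<'E'
import numpy as np, cv2
from station import status, eyes, bot
from scipy.spatial.transform import Rotation as R
def rot(q): return R.from_quat([q[1],q[2],q[3],q[0]]).as_matrix()
def cam(name, obs=None):
    c=eyes.calibration(name); K=np.array(c["intrinsics"]); d=np.array(c["distortion"])
    if "T_tool_cam" in c:
        o=obs or status.get_obs(); T=np.eye(4); T[:3,:3]=rot(o["tool_rot"]); T[:3,3]=o["eef_pos"]
        T=T@np.array(c["T_tool_cam"])
        return K,d,T[:3,:3],T[:3,3]
    a=np.array(c["attitude"]); 
    return K,d,(a if a.shape==(3,3) else rot(a)),np.array(c["xyz"])
def ray(cm,uv,z):
    K,d,Rm,p=cm; n=cv2.undistortPoints(np.array(uv,float).reshape(-1,1,2),K,d).reshape(-1,2)
    v=np.c_[n,np.ones(len(n))]@Rm.T
    return p+v*((z-p[2])/v[:,2])[:,None]
def proj(cm,P):
    K,d,Rm,p=cm; q=(np.atleast_2d(P)-p)@Rm
    return cv2.projectPoints(q,np.zeros(3),np.zeros(3),K,d)[0].reshape(-1,2)
def save(n,im): cv2.imwrite(n,im[:,:,::-1])
E
python3 - <<'E'
from h import *
print(status.get_obs())
im=[]
for c in("scene","top"):
    x=eyes.read_camera(c); im.append(x); save(f"pics/{c}0.png",x)
    k=cam(c); print(c,k[0].tolist(),k[3],k[2].tolist())
    for t in("collar_a","thumb_a","cap_grip","stand","tray_in","bottle_mid","spool_mid","offcut_mid","stake"):
        try:
            for m in eyes.masks_of(t,c): print(c,t,round(m["score"],2),m["rect"],int(m["region"].sum()))
        except Exception as e: print(t,e)
E
```

```text
pics
{'t': 0.0, 'q': array([-1.4000822 ,  0.47780078,  0.02236249,  1.55650755, -0.01149858,
        1.10928837, -0.08309342]), 'joint_vel': array([ 0.00062367, -0.00070552, -0.00179196, -0.00201426, -0.00023589,
        0.00028388,  0.00081839]), 'joint_torque': array([ 9.62800698e-06, -5.96457160e+01,  1.60791781e+00, -2.81196392e+01,
        1.24032740e-02,  9.38346639e-03,  6.01281329e-06]), 'eef_pos': array([0.18563834, 0.64836461, 0.24930199]), 'tool_rot': array([ 0.70020827,  0.09759187,  0.70028556, -0.09891583]), 'contact_force': array([-0.24927115, -0.98121405,  0.53809601]), 'torque': array([0.01339912, 0.00257834, 0.03270086]), 'gripper_width': 1.0015792092222486}
scene [[461.26869532925866, 0.0, 280.68850271653287], [0.0, 461.26869532925866, 204.1940353420291], [0.0, 0.0, 1.0]] [1.21012965 0.54604536 0.72571401] [[-0.6517900325362612, 0.4785150474424149, -0.5883817662517787], [0.7583994642030472, 0.41116897597944907, -0.5057374080375528], [-7.86314857700865e-05, -0.7758630179117926, -0.6309013958249695]]
scene collar_a 0.69 [206.3, 121.6, 229.0, 168.9] 790
scene collar_a
[... 1093 characters left out ...]
_a 0.72 [400.3, 241.5, 433.6, 266.9] 786
top collar_a 0.22 [429.3, 231.0, 459.9, 255.1] 552
top thumb_a 0.84 [413.5, 238.7, 433.3, 259.5] 254
top thumb_a 0.73 [154.5, 231.3, 172.2, 249.7] 241
top cap_grip 0.59 [239.0, 172.3, 269.1, 199.8] 447
top cap_grip 0.45 [139.1, 211.1, 165.4, 233.9] 478
top stand 0.56 [233.5, 176.4, 269.3, 208.9] 432
top tray_in 0.91 [271.0, 224.5, 323.3, 301.5] 3126
top bottle_mid 0.79 [139.8, 208.1, 163.7, 234.9] 483
top spool_mid 0.79 [429.9, 233.9, 460.7, 256.0] 557
top offcut_mid 0.74 [287.2, 269.9, 311.0, 293.7] 350
top offcut_mid 0.19 [268.7, 222.8, 320.1, 303.6] 3289
top stake 0.79 [235.2, 140.0, 266.5, 173.9] 768
top stake 0.24 [237.6, 172.9, 269.9, 209.6] 424
```

View pics/top0.png

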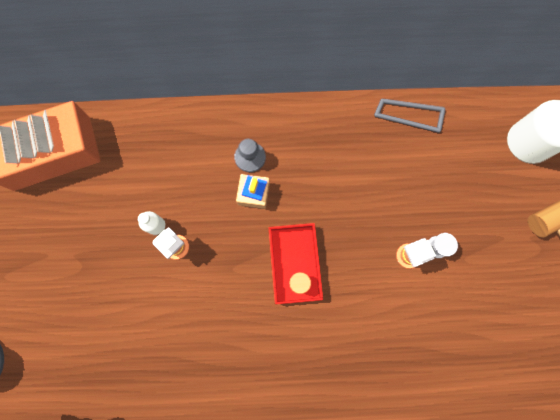

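View pics/scene0.png

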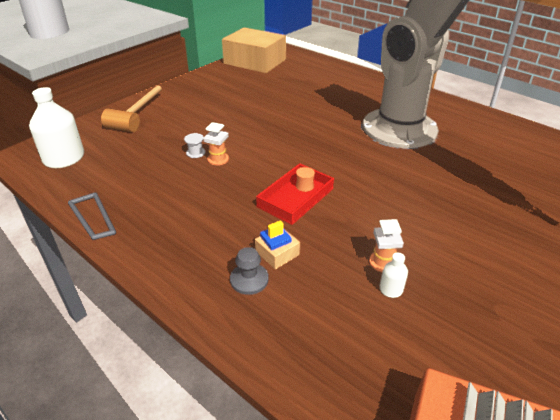

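```bash
python3 - <<'E'
from h import *
for c in("top","scene"):
    eyes.read_camera(c); k=cam(c)
    for t,z in(("thumb_a",.109),("cap_grip",.055),("stand",.02),("tray_in",.035),("offcut_mid",.05),("bottle_mid",.0475),("spool_mid",.025),("stake",.04)):
        for m in eyes.masks_of(t,c)[:2]:
            cs=max(cv2.findContours(m["region"].astype(np.uint8),0,2)[0],key=len).reshape(-1,2)
            ys,xs=np.nonzero(m["region"]); P=ray(k,np.c_[cs],z)[:,:2]; C=ray(k,[[xs.mean(),ys.mean()]],z)[0]
            r=cv2.minAreaRect((P*1000).astype(np.float32))
            print(c,t,round(m["score"],2),C[:2].round(3),"rect",np.round(r[0]),np.round(r[1]),round(r[2],1))
E
```

```text
top thumb_a 0.66 [0.539 0.258] rect [538. 259.] [35. 36.] 44.5
top thumb_a 0.61 [ 0.496 -0.303] rect [ 496. -302.] [37. 36.] 18.4
top cap_grip 0.85 [0.667 0.063] rect [667.  63.] [50. 53.] 70.4
top stand 0.64 [0.657 0.071] rect [669.  68.] [70. 77.] 79.7
top tray_in 0.88 [ 0.49  -0.026] rect [488. -27.] [182. 110.] 3.3
top offcut_mid 0.63 [ 0.44  -0.032] rect [440. -32.] [43. 45.] 87.4
top bottle_mid 0.67 [0.593 0.308] rect [594. 308.] [71. 47.] 62.0
top spool_mid 0.8 [ 0.516 -0.385] rect [ 516. -386.] [54. 64.] 18.4
top stake 0.85 [0.755 0.072] rect [755.  70.] [78. 82.] 63.8
scene thumb_a 0.59 [0.549 0.266] rect [549. 268.] [50. 37.] 46.5
scene cap_grip 0.58 [0.674 0.069] rect [673.  67.] [74. 62.] 66.9
scene stand 0.71 [0.681 0.082] rect [680.  82.] [92. 97.] 43.0
scene tray_in 0.81 [ 0.521 -0.006] rect [503. -12.] [217. 136.] 1.9
scene offcut_mid 0.77 [ 0.467 -0.014] rect [465. -15.] [106.  44.] 39.2
scene spool_mid 0.66 [ 0.516 -0.376] rect [ 514. -379.] [140.  53.] 54.5
```

```bash
cat >> h.py <<'E'
def plan(x,y,z,a=None,obs=None):
    """turn in place to jaw axis a (deg, mod 180) first, then total shift (cm) in tool axes after turning"""
    o=obs or status.get_obs(); Rm=rot(o["tool_rot"]); y0=Rm[:,1]; a0=np.degrees(np.arctan2(y0[1],y0[0]))
    if a is None: a=a0
    da=(a-a0+90)%180-90; a=np.radians(a0+da)
    T=np.array([[0,0,-1],[np.cos(a),np.sin(a),0],[np.sin(a),-np.cos(a),0]]).T
    w=R.from_matrix(Rm.T@T).as_rotvec(); s=T.T@(np.array([x,y,z])-o["eef_pos"])*100
    print("t",round(o["t"],2),"pos",o["eef_pos"].round(4),"jaw",round(a0,1),"q7",round(o["q"][6],2),"turn",w.round(3),"alt",round(da,1),"shift cm",s.round(2),"rows",round(np.linalg.norm(s)/4.1,1),"F",o["contact_force"].round(1),"w",round(o["gripper_width"],3))
E
python3 - <<'E'
from h import *
c=eyes.calibration("wrist"); print(np.round(c["T_tool_cam"],3),np.round(c["intrinsics"],0))
plan(.538,.259,.25); plan(.538,.259,.25,-45); plan(.496,-.303,.25,18)
E
```

```text
[[ 0.    -0.307  0.952 -0.123]
 [ 1.     0.    -0.     0.001]
 [-0.     0.952  0.307 -0.079]
 [ 0.     0.     0.     1.   ]] [[292.   0. 280.]
 [  0. 292. 209.]
 [  0.   0.   1.]]
t 1.9 pos [0.1857 0.649  0.2503] jaw 74.0 q7 -0.08 turn [-0. -0.  0.] alt 0.0 shift cm [ 3.000e-02 -2.779e+01  4.460e+01] rows 12.8 F [-0.9 -0.3  0.4] w 1.003
t 1.9 pos [0.1857 0.649  0.2503] jaw 74.0 q7 -0.08 turn [-1.064 -0.    -0.   ] alt 61.0 shift cm [ 3.000e-02 -5.248e+01 -2.670e+00] rows 12.8 F [-0.9 -0.3  0.4] w 1.003
t 1.9 pos [0.1857 0.649  0.2503] jaw 74.0 q7 -0.08 turn [ 0.978 -0.     0.   ] alt -56.0 shift cm [3.0000e-02 9.0000e-02 1.0012e+02] rows 24.4 F [-0.9 -0.3  0.4] w 1.003
```

apply_moves:
  travel:
    - [0, -2.14, 3.43]
    - [0, -2.14, 3.43]
    - [0, -2.14, 3.43]
    - [0, -2.14, 3.43]
    - [0, -2.14, 3.43]
    - [0, -2.14, 3.43]
    - [0, -2.14, 3.43]
    - [0, -2.14, 3.43]
  turn:
    - [0, 0, 0]
    - [0, 0, 0]
    - [0, 0, 0]
    - [0, 0, 0]
    - [0, 0, 0]
    - [0, 0, 0]
    - [0, 0, 0]
    - [0, 0, 0]
  grip: [1, 1, 1, 1, 1, 1, 1, 1]
  newtons: 40

```text
t: 2.57
eef_pos: [0.4001, 0.4115, 0.2483]
tool_rot: [0.699, 0.093, 0.703, -0.088]
contact_force: [1.4, 1.0, 0.1]
gripper_width: 0.002
```

```bash
python3 -c "
from h import *
plan(.538,.259,.25); plan(.538,.259,.25,-45)"
```

```text
t 2.57 pos [0.4001 0.4115 0.2483] jaw 75.3 q7 0.45 turn [ 0.    -0.007 -0.006] alt 0.0 shift cm [ -0.17 -11.24  17.21] rows 5.0 F [1.4 1.  0.1] w 0.002
t 2.57 pos [0.4001 0.4115 0.2483] jaw 75.3 q7 0.45 turn [-1.042 -0.003 -0.008] alt 59.7 shift cm [ -0.17 -20.53  -1.03] rows 5.0 F [1.4 1.  0.1] w 0.002
```

apply_moves:
  travel:
    - [0, -2.1, 3.2]
    - [0, -2.1, 3.2]
    - [0, -2.1, 3.2]
    - [0, -2.1, 3.2]
    - [0, -1.5, 2.2]
    - [0, 0, 0]
    - [0, 0, 0]
  turn:
    - [0, 0, 0]
    - [0, 0, 0]
    - [0, 0, 0]
    - [0, 0, 0]
    - [0, 0, 0]
    - [-0.12, 0, 0]
    - [-0.12, 0, 0]
  grip: [1, 1, 1, 1, 1, 1, 1]

```text
t: 3.15
eef_pos: [0.5329, 0.2583, 0.2488]
tool_rot: [0.708, 0.012, 0.706, -0.008]
contact_force: [0.8, 0.7, 0.4]
gripper_width: -0.003
```

apply_moves:
  travel:
    - [0, 0, 0]
    - [0, 0, 0]
    - [0, 0, 0]
    - [0, 0, 0]
    - [0, 0, 0]
    - [0, 0, 0]
    - [0, 0, 0]
    - [0, 0, 0]
  turn:
    - [-0.12, 0, 0]
    - [-0.12, 0, 0]
    - [-0.12, 0, 0]
    - [-0.12, 0, 0]
    - [-0.12, 0, 0]
    - [-0.12, 0, 0]
    - [-0.1, 0, 0]
    - [0, 0, 0]
  grip: [1, 1, 1, 1, 1, 1, 1, 1]

```text
t: 3.82
eef_pos: [0.5352, 0.2548, 0.2497]
tool_rot: [0.649, -0.284, 0.645, 0.286]
contact_force: [0.2, 0.6, -0.2]
gripper_width: -0.0
```

```bash
cat > thumb.py <<'E'
from h import *
import sys
def wrect(thing,z,k,n=1):
    out=[]
    for m in eyes.masks_of(thing,"wrist")[:n]:
        cs=max(cv2.findContours(m["region"].astype(np.uint8),0,2)[0],key=len).reshape(-1,2)
        r=cv2.minAreaRect((ray(k,cs,z)[:,:2]*1000).astype(np.float32))
        print(thing,round(m["score"],2),"rect",np.round(r[0],1),np.round(r[1],1),round(r[2],1),[int(v) for v in m["rect"]]); out.append(r)
    return out
E
python3 - <<'E'
from thumb import *
plan(.538,.259,.25,-45)
o=status.get_obs(); k=cam("wrist",o); im=eyes.read_camera("wrist"); save("pics/w1.png",im)
wrect("thumb_a",.109,k,2); wrect("collar_a",.08,k,2); wrect("bottle_mid",.05,k,1)
E
```

```text
t 3.82 pos [0.5352 0.2548 0.2497] jaw 137.6 q7 1.85 turn [ 0.045  0.006 -0.   ] alt -2.6 shift cm [-0.03  0.1   0.5 ] rows 0.1 F [ 0.2  0.6 -0.2] w -0.0
thumb_a 0.82 rect [537.1 261.1] [37.6 35.6] 46.6 [263, 187, 299, 222]
thumb_a 0.67 rect [701.7 102.1] [56.3 99.3] 61.2 [7, 164, 95, 234]
bottle_mid 0.63 rect [584.5 303.1] [42.1 44.2] 48.5 [260, 221, 296, 257]
```

View pics/w1.png

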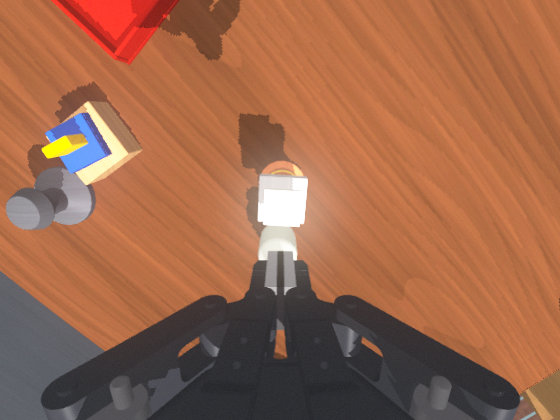

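apply_moves:
  travel:
    - [0, 0.18, 0.54]
    - [3, 0, 0]
    - [3, 0, 0]
    - [2.4, 0, 0]
    - [0, 0, 0]
    - [0, 0, 0]
  turn:
    - [0, 0, 0]
    - [0, 0, 0]
    - [0, 0, 0]
    - [0, 0, 0]
    - [0, 0, 0]
    - [0, 0, 0]
  grip: [1, 1, 1, 1, 1, 1]

```text
t: 4.52
eef_pos: [0.5406, 0.2645, 0.1658]
tool_rot: [0.654, -0.279, 0.645, 0.282]
contact_force: [1.2, -0.0, 0.7]
gripper_width: 0.003
```

```bash
python3 - <<'E'
from thumb import *
plan(.5375,.2605,.134)
E
```

```text
t 4.52 pos [0.5406 0.2645 0.1658] jaw 136.7 q7 1.82 turn [0.    0.013 0.002] alt 0.0 shift cm [ 3.18 -0.05 -0.5 ] rows 0.8 F [ 1.2 -0.   0.7] w 0.003
```

apply_moves:
  travel:
    - [1, 0, -0.5]
    - [1, 0, 0]
    - [0.6, 0, 0]
    - [0.3, 0, 0]
    - [0.2, 0, 0]
    - [0, 0, 0]
  turn:
    - [0, 0.013, 0]
    - [0, 0, 0]
    - [0, 0, 0]
    - [0, 0, 0]
    - [0, 0, 0]
    - [0, 0, 0]
  grip: [1, 1, 1, 1, 1, 1]

```text
t: 5.02
eef_pos: [0.5394, 0.2625, 0.1364]
tool_rot: [0.651, -0.28, 0.647, 0.28]
contact_force: [-0.4, 0.0, -0.0]
gripper_width: 0.002
```

```bash
python3 - <<'E'
from thumb import *
plan(.5375,.2605,.116)
E
```

```text
t 5.02 pos [0.5394 0.2625 0.1364] jaw 136.7 q7 1.82 turn [0.    0.005 0.003] alt 0.0 shift cm [ 2.04  0.   -0.28] rows 0.5 F [-0.4  0.  -0. ] w 0.002
```

apply_moves:
  travel:
    - [0.2, 0, -0.2]
    - [0.3, 0, 0]
    - [0.3, 0, 0]
    - [0.2, 0, 0]
    - [0.2, 0, 0]
    - [0.2, 0, 0]
    - [0.2, 0, 0]
    - [0.2, 0, 0]
  turn:
    - [0, 0.005, 0]
    - [0, 0, 0]
    - [0, 0, 0]
    - [0, 0, 0]
    - [0, 0, 0]
    - [0, 0, 0]
    - [0, 0, 0]
    - [0, 0, 0]
  grip: [1, 1, 1, 1, 1, 1, 1, 1]

```text
t: 5.68
eef_pos: [0.5391, 0.2614, 0.1191]
tool_rot: [0.651, -0.281, 0.648, 0.279]
contact_force: [-1.4, -0.5, 3.0]
gripper_width: 0.003
```

apply_moves:
  travel:
    - [0.2, 0, 0]
    - [0.2, 0, 0]
    - [0.1, 0, 0]
  turn:
    - [0, 0, 0]
    - [0, 0, 0]
    - [0, 0, 0]
  grip: [1, 1, 1]

```text
t: 5.93
eef_pos: [0.5391, 0.2613, 0.1138]
tool_rot: [0.651, -0.281, 0.648, 0.279]
contact_force: [-0.2, -1.6, 3.2]
gripper_width: 0.0
```

apply_moves:
  travel:
    - [0.2, 0, 0]
    - [0.2, 0, 0]
    - [0.15, 0, 0]
    - [0.1, 0, 0]
    - [0.05, 0, 0]
  turn:
    - [0, 0, 0]
    - [0, 0, 0]
    - [0, 0, 0]
    - [0, 0, 0]
    - [0, 0, 0]
  grip: [1, 1, 1, 1, 1]

```text
t: 6.35
eef_pos: [0.5391, 0.2613, 0.1059]
tool_rot: [0.651, -0.281, 0.648, 0.279]
contact_force: [-0.8, -0.5, 2.4]
gripper_width: -0.0
```

apply_moves:
  travel:
    - [0.06, 0, 0]
    - [0.06, 0, 0]
    - [0, 0, 0]
  turn:
    - [0, 0, 0]
    - [0, 0, 0]
    - [0, 0, 0]
  grip: [1, 1, 1]

```text
t: 6.6
eef_pos: [0.5391, 0.2613, 0.1044]
tool_rot: [0.651, -0.281, 0.648, 0.279]
contact_force: [-0.0, 0.3, 2.9]
gripper_width: 0.001
```

apply_moves:
  travel:
    - [0.05, 0, 0]
    - [0, 0, 0]
  turn:
    - [0, 0, 0]
    - [0, 0, 0]
  grip: [1, 1]

```text
t: 6.77
eef_pos: [0.5392, 0.2614, 0.1042]
tool_rot: [0.651, -0.281, 0.648, 0.279]
contact_force: [-0.1, -0.3, 1.9]
gripper_width: 0.003
```

apply_moves:
  travel:
    - [0.1, 0, 0]
  turn:
    - [0, 0, 0]
  grip: [1]

```text
t: 6.85
eef_pos: [0.5394, 0.2615, 0.104]
tool_rot: [0.651, -0.281, 0.648, 0.279]
contact_force: [-5.8, -2.4, 17.8]
gripper_width: -0.003
```

apply_moves:
  travel:
    - [-1.0, 0, 0]
    - [-4, 0, 0]
    - [-4, 0, 0]
    - [-4, 0, 0]
    - [-1.5, 0, 0]
    - [0, 0, 0]
  turn:
    - [0, 0, 0]
    - [0, 0, 0]
    - [0, 0, 0]
    - [0, 0, 0]
    - [0, 0, 0]
    - [0, 0, 0]
  grip: [1, 1, 1, 1, 1, 1]

```text
t: 7.35
eef_pos: [0.5378, 0.2611, 0.2541]
tool_rot: [0.65, -0.281, 0.649, 0.279]
contact_force: [0.6, -0.6, -1.1]
gripper_width: -0.003
```

```bash
python3 - <<'E'
from thumb import *
plan(.496,-.303,.25); plan(.496,-.303,.25,18)
o=status.get_obs(); k=cam("wrist",o); im=eyes.read_camera("wrist"); save("pics/w2.png",im)
wrect("thumb_a",.085,k); wrect("collar_a",.08,k); wrect("cap_grip",.05,k);wrect("stand",.04,k);wrect("stake",.06,k)
E
```

```text
t 7.35 pos [0.5378 0.2611 0.2541] jaw 136.6 q7 1.82 turn [-0.    -0.     0.003] alt 0.0 shift cm [  0.41 -35.69 -43.89] rows 13.8 F [ 0.6 -0.6 -1.1] w -0.003
t 7.35 pos [0.5378 0.2611 0.2541] jaw 136.6 q7 1.82 turn [-1.071 -0.002  0.003] alt 61.4 shift cm [  0.41  21.41 -52.36] rows 13.8 F [ 0.6 -0.6 -1.1] w -0.003
thumb_a 0.86 rect [538.3 261.6] [36.4 36.5] 46.7 [262, 176, 297, 210]
collar_a 0.82 rect [533.2 257.3] [66.4 51.2] 43.7 [253, 153, 302, 218]
cap_grip 0.94 rect [673.9  64.7] [52.4 74. ] 71.2 [43, 110, 115, 170]
stand 0.76 rect [658.7  76. ] [76.4 87.3] 80.1 [69, 98, 141, 183]
stake 0.73 rect [744.7  91.5] [ 68.9 116.3] 77.9 [5, 166, 97, 229]
```

View pics/w2.png

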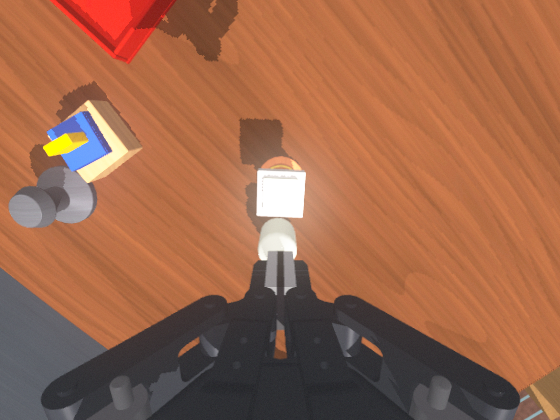

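```bash
cat >> h.py <<'E'
def rows(x,y,z,a,n,obs=None):
    """n rows to jaw angle a (deg, no wrap) and point, turning and shifting together"""
    o=obs or status.get_obs(); p=np.array(o["eef_pos"]); y0=rot(o["tool_rot"])[:,1]; a0=np.degrees(np.arctan2(y0[1],y0[0]))
    d=(np.array([x,y,z])-p)/n*100; tr=[]
    for i in range(n):
        b=np.radians(a0+(a-a0)*i/n); T=np.array([[0,0,-1],[np.cos(b),np.sin(b),0],[np.sin(b),-np.cos(b),0]]); tr.append((T@d).round(1).tolist())
    print("turn/row",round(-np.radians(a-a0)/n,3)); 
    for i in range(0,n,8): print(tr[i:i+8])
E
python3 -c "
from h import *
rows(.496,-.303,.25,18.4,18)"
```

```text
turn/row 0.115
[[-0.0, -2.0, -2.4], [-0.0, -2.3, -2.2], [-0.0, -2.5, -1.9], [-0.0, -2.7, -1.6], [-0.0, -2.9, -1.3], [-0.0, -3.0, -1.0], [-0.0, -3.1, -0.6], [-0.0, -3.1, -0.3]]
[[-0.0, -3.1, 0.1], [-0.0, -3.1, 0.5], [-0.0, -3.0, 0.8], [-0.0, -2.9, 1.2], [-0.0, -2.8, 1.5], [-0.0, -2.6, 1.8], [-0.0, -2.4, 2.1], [-0.0, -2.1, 2.3]]
[[-0.0, -1.8, 2.6], [-0.0, -1.5, 2.7]]
```

apply_moves:
  travel:
    - [0, -2.0, -2.4]
    - [0, -2.3, -2.2]
    - [0, -2.5, -1.9]
    - [0, -2.7, -1.6]
    - [0, -2.9, -1.3]
    - [0, -3.0, -1.0]
    - [0, -3.1, -0.6]
    - [0, -3.1, -0.3]
  turn:
    - [0.115, 0, 0]
    - [0.115, 0, 0]
    - [0.115, 0, 0]
    - [0.115, 0, 0]
    - [0.115, 0, 0]
    - [0.115, 0, 0]
    - [0.115, 0, 0]
    - [0.115, 0, 0]
  grip: [1, 1, 1, 1, 1, 1, 1, 1]

```text
t: 8.32
eef_pos: [0.5084, 0.007, 0.2377]
tool_rot: [0.697, 0.041, 0.715, -0.05]
contact_force: [1.1, 0.5, -0.3]
gripper_width: -0.001
```

```bash
python3 -c "
from h import *
rows(.496,-.303,.25,18.4,10)"
```

```text
turn/row 0.112
[[-0.1, -3.1, 0.3], [-0.1, -3.0, 0.6], [-0.1, -3.0, 1.0], [-0.1, -2.8, 1.3], [-0.1, -2.7, 1.6], [-0.1, -2.5, 1.9], [-0.1, -2.2, 2.1], [-0.1, -2.0, 2.4]]
[[-0.1, -1.7, 2.6], [-0.1, -1.4, 2.8]]
```

apply_moves:
  travel:
    - [-0.1, -3.1, 0.3]
    - [-0.1, -3.0, 0.6]
    - [-0.1, -3.0, 1.0]
    - [-0.1, -2.8, 1.3]
    - [-0.1, -2.7, 1.6]
    - [-0.1, -2.5, 1.9]
    - [-0.1, -2.2, 2.1]
    - [-0.1, -2.0, 2.4]
  turn:
    - [0.112, 0, 0]
    - [0.112, 0, 0]
    - [0.112, 0, 0]
    - [0.112, 0, 0]
    - [0.112, 0, 0]
    - [0.112, 0, 0]
    - [0.112, 0, 0]
    - [0.112, 0, 0]
  grip: [1, 1, 1, 1, 1, 1, 1, 1]

```text
t: 8.98
eef_pos: [0.4854, -0.2524, 0.2394]
tool_rot: [0.596, 0.349, 0.62, -0.373]
contact_force: [1.2, 0.3, -0.3]
gripper_width: -0.003
```

```bash
python3 -c "
from h import *
plan(.496,-.303,.25,18.4)
rows(.496,-.303,.25,18.4,2)"
```

```text
t 8.98 pos [ 0.4854 -0.2524  0.2394] jaw 28.6 q7 1.03 turn [ 0.178 -0.008  0.046] alt -10.2 shift cm [-1.06 -0.59  5.13] rows 1.3 F [ 1.2  0.3 -0.3] w -0.003
turn/row 0.089
[[-0.5, -0.7, 2.5], [-0.5, -0.5, 2.5]]
```

apply_moves:
  travel:
    - [-0.5, -0.7, 2.4]
    - [-0.5, -0.5, 2.0]
    - [0, 0, 0]
  turn:
    - [0.089, 0, 0.023]
    - [0.089, 0, 0.023]
    - [0, 0, 0]
  grip: [1, 1, 1]

```text
t: 9.23
eef_pos: [0.49, -0.3063, 0.2463]
tool_rot: [0.565, 0.42, 0.572, -0.421]
contact_force: [-0.3, -0.4, 1.1]
gripper_width: 0.003
```

```bash
python3 - <<'E'
from thumb import *
plan(.496,-.303,.25,18.4)
o=status.get_obs(); k=cam("wrist",o); im=eyes.read_camera("wrist"); save("pics/w3.png",im)
wrect("thumb_a",.109,k); wrect("collar_a",.08,k); wrect("spool_mid",.05,k)
E
```

```text
t 9.23 pos [ 0.49   -0.3063  0.2463] jaw 17.0 q7 0.97 turn [-0.024 -0.006  0.008] alt 1.4 shift cm [-0.37  0.67 -0.12] rows 0.2 F [-0.3 -0.4  1.1] w 0.003
thumb_a 0.69 rect [ 495.8 -300.5] [36.6 36.9] 19.4 [268, 183, 308, 219]
collar_a 0.8 rect [ 494.4 -295.9] [49.6 66.3] 18.8 [260, 154, 314, 221]
spool_mid 0.85 rect [ 511.1 -363.2] [51.6 51.6] 15.9 [259, 222, 305, 259]
```

View pics/w3.png

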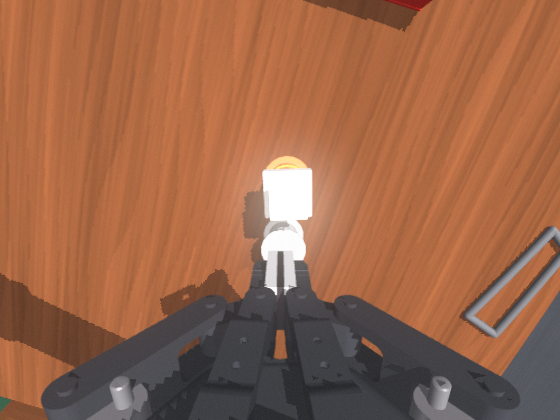

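apply_moves:
  travel:
    - [0, 0.72, -0.33]
    - [3.2, 0, 0]
    - [3.2, 0, 0]
    - [2.5, 0, 0]
    - [0, 0, 0]
    - [0, 0, 0]
  turn:
    - [-0.03, 0, 0]
    - [0, -0.006, 0.008]
    - [0, 0, 0]
    - [0, 0, 0]
    - [0, 0, 0]
    - [0, 0, 0]
  grip: [1, 1, 1, 1, 1, 1]

```text
t: 9.93
eef_pos: [0.5034, -0.2823, 0.1533]
tool_rot: [0.582, 0.403, 0.585, -0.397]
contact_force: [0.2, -0.8, 0.2]
gripper_width: -0.001
```

```bash
python3 -c "
from h import *
plan(.496,-.301,.133,19)"
```

```text
t 9.93 pos [ 0.5034 -0.2823  0.1533] jaw 21.1 q7 1.07 turn [ 0.037 -0.008 -0.004] alt -2.1 shift cm [ 2.03 -1.3   1.53] rows 0.7 F [ 0.2 -0.8  0.2] w -0.001
```

apply_moves:
  travel:
    - [0, -1.3, 1.5]
    - [0, 0, 0]
    - [0, 0, 0]
  turn:
    - [0.037, -0.008, 0]
    - [0, 0, 0]
    - [0, 0, 0]
  grip: [1, 1, 1]

```text
t: 10.18
eef_pos: [0.499, -0.2996, 0.1558]
tool_rot: [0.578, 0.411, 0.575, -0.407]
contact_force: [-0.3, 1.6, -0.8]
gripper_width: -0.004
```

```bash
python3 -c "
from h import *
plan(.496,-.301,.133,19)"
```

```text
t 10.18 pos [ 0.499  -0.2996  0.1558] jaw 19.3 q7 1.07 turn [ 0.005  0.    -0.007] alt -0.3 shift cm [ 2.28 -0.33  0.04] rows 0.6 F [-0.3  1.6 -0.8] w -0.004
```

apply_moves:
  travel:
    - [0.6, -0.3, 0]
    - [0.6, 0, 0]
    - [0.4, 0, 0]
    - [0.2, 0, 0]
    - [0.2, 0, 0]
    - [0, 0, 0]
  turn:
    - [0, 0, -0.006]
    - [0, 0, 0]
    - [0, 0, 0]
    - [0, 0, 0]
    - [0, 0, 0]
    - [0, 0, 0]
  grip: [1, 1, 1, 1, 1, 1]

```text
t: 10.68
eef_pos: [0.4978, -0.3014, 0.1374]
tool_rot: [0.579, 0.409, 0.575, -0.408]
contact_force: [-0.4, 0.6, -0.4]
gripper_width: 0.002
```

```bash
python3 -c "
from h import *
plan(.496,-.301,.116,19)"
```

```text
t 10.68 pos [ 0.4978 -0.3014  0.1374] jaw 19.4 q7 1.08 turn [ 0.006  0.004 -0.005] alt -0.4 shift cm [ 2.14 -0.16 -0.1 ] rows 0.5 F [-0.4  0.6 -0.4] w 0.002
```

apply_moves:
  travel:
    - [0.3, -0.12, 0]
    - [0.3, 0, 0]
    - [0.2, 0, 0]
    - [0.2, 0, 0]
    - [0.2, 0, 0]
    - [0.2, 0, 0]
    - [0.2, 0, 0]
    - [0.2, 0, 0]
  turn:
    - [0, 0.004, -0.005]
    - [0, 0, 0]
    - [0, 0, 0]
    - [0, 0, 0]
    - [0, 0, 0]
    - [0, 0, 0]
    - [0, 0, 0]
    - [0, 0, 0]
  grip: [1, 1, 1, 1, 1, 1, 1, 1]

```text
t: 11.35
eef_pos: [0.497, -0.3019, 0.1185]
tool_rot: [0.577, 0.409, 0.577, -0.409]
contact_force: [-2.4, 1.6, 6.3]
gripper_width: 0.002
```

apply_moves:
  travel:
    - [0.1, 0, 0]
    - [0.1, 0, 0]
    - [0.1, 0, 0]
  turn:
    - [0, 0, 0]
    - [0, 0, 0]
    - [0, 0, 0]
  grip: [1, 1, 1]

```text
t: 11.6
eef_pos: [0.4972, -0.3021, 0.1168]
tool_rot: [0.577, 0.409, 0.577, -0.408]
contact_force: [-3.6, 2.8, 11.3]
gripper_width: -0.004
```

apply_moves:
  travel:
    - [-1, 0, 0]
    - [-3, 0, 0]
    - [-3, 0, 0]
    - [-1.5, 0, 0]
    - [0, 0, 0]
    - [0, 0, 0]
  turn:
    - [0, 0, 0]
    - [0, 0, 0]
    - [0, 0, 0]
    - [0, 0, 0]
    - [0, 0, 0]
    - [0, 0, 0]
  grip: [1, 1, 1, 0, 0, 0]

```text
t: 12.1
eef_pos: [0.4966, -0.3024, 0.2056]
tool_rot: [0.576, 0.409, 0.577, -0.409]
contact_force: [-0.3, 0.5, -0.4]
gripper_width: 0.425
```

```bash
python3 - <<'E'
from thumb import *
o=status.get_obs(); k=cam("wrist",o); im=eyes.read_camera("wrist")
r=wrect("thumb_a",.100,k); wrect("collar_a",.08,k)
plan(r[0][0][0]/1000,r[0][0][1]/1000,.070,19)
E
```

```text
thumb_a 0.84 rect [ 495.9 -300.6] [35.8 35.8] 19.3 [257, 193, 299, 234]
collar_a 0.63 rect [ 493.8 -294. ] [51.  66.1] 19.3 [248, 159, 308, 237]
t 12.25 pos [ 0.4958 -0.302   0.204 ] jaw 19.3 q7 1.03 turn [ 0.005 -0.003  0.003] alt -0.3 shift cm [13.4   0.06 -0.13] rows 3.3 F [0.  0.  0.3] w 0.679
```

apply_moves:
  travel:
    - [0, 0, 0]
    - [0, 0, 0]
    - [2, 0, -0.1]
    - [2, 0, 0]
    - [2, 0, 0]
    - [1.5, 0, 0]
    - [0, 0, 0]
  turn:
    - [0, 0, 0]
    - [0, 0, 0]
    - [0, 0, 0]
    - [0, 0, 0]
    - [0, 0, 0]
    - [0, 0, 0]
    - [0, 0, 0]
  grip: [0, 0, 0, 0, 0, 0, 0]

```text
t: 12.83
eef_pos: [0.4931, -0.2996, 0.1214]
tool_rot: [0.573, 0.408, 0.58, -0.41]
contact_force: [0.2, -0.6, 0.2]
gripper_width: 0.999
```

```bash
python3 -c "
from h import *
plan(.4958,-.3008,.070,19.2)"
```

```text
t 12.83 pos [ 0.4931 -0.2996  0.1214] jaw 19.3 q7 1.09 turn [ 0.002 -0.007  0.008] alt -0.1 shift cm [5.14 0.22 0.2 ] rows 1.3 F [ 0.2 -0.6  0.2] w 0.999
```

apply_moves:
  travel:
    - [1, 0.22, 0.2]
    - [1.2, 0, 0]
    - [1.2, 0, 0]
    - [1, 0, 0]
    - [0.5, 0, 0]
    - [0, 0, 0]
  turn:
    - [0, -0.007, 0.008]
    - [0, 0, 0]
    - [0, 0, 0]
    - [0, 0, 0]
    - [0, 0, 0]
    - [0, 0, 0]
  grip: [0, 0, 0, 0, 0, 0]

```text
t: 13.33
eef_pos: [0.495, -0.3006, 0.0683]
tool_rot: [0.576, 0.409, 0.578, -0.409]
contact_force: [0.1, -0.3, 0.3]
gripper_width: 0.999
```

```bash
python3 -c "
from h import *
plan(.4958,-.3008,.070,19.2)"
```

```text
t 13.33 pos [ 0.495  -0.3006  0.0683] jaw 19.3 q7 1.14 turn [ 0.002 -0.002  0.003] alt -0.1 shift cm [-0.17  0.07  0.04] rows 0.0 F [ 0.1 -0.3  0.3] w 0.999
```

apply_moves:
  travel:
    - [0, 0, 0]
    - [0, 0, 0]
    - [0, 0, 0]
    - [0, 0, 0]
    - [0, 0, 0]
  turn:
    - [0, 0, 0]
    - [0, 0, 0]
    - [0, 0, 0]
    - [0, 0, 0]
    - [0, 0, 0]
  grip: [1, 1, 1, 1, 1]
  newtons: 60

```text
t: 13.75
eef_pos: [0.4953, -0.3011, 0.0693]
tool_rot: [0.576, 0.409, 0.577, -0.41]
contact_force: [0.7, 0.5, -3.8]
gripper_width: 0.578
```

```bash
python3 -c "
from h import *
plan(.4958,-.3008,.16,19.2)"
```

```text
t 13.75 pos [ 0.4953 -0.3011  0.0693] jaw 19.3 q7 1.14 turn [ 0.001 -0.002  0.002] alt -0.1 shift cm [-9.07  0.06 -0.01] rows 2.2 F [ 0.7  0.5 -3.8] w 0.578
```

apply_moves:
  travel:
    - [-1, 0, 0]
    - [-2, 0, 0]
    - [-2.5, 0, 0]
    - [-2.5, 0, 0]
    - [-1, 0, 0]
    - [0, 0, 0]
  turn:
    - [0, 0, 0]
    - [0, 0, 0]
    - [0, 0, 0]
    - [0, 0, 0]
    - [0, 0, 0]
    - [0, 0, 0]
  grip: [1, 1, 1, 1, 1, 1]

```text
t: 14.25
eef_pos: [0.493, -0.2995, 0.163]
tool_rot: [0.573, 0.409, 0.58, -0.41]
contact_force: [-0.5, 0.5, -5.2]
gripper_width: 0.572
```

```bash
python3 -c "
from h import *
plan(.530,-.0245,.16,19.2)
rows(.530,-.0245,.16,93,16)"
```

```text
t 14.25 pos [ 0.493  -0.2995  0.163 ] jaw 19.3 q7 1.06 turn [ 0.001 -0.006  0.007] alt -0.1 shift cm [  0.3   12.54 -24.76] rows 6.8 F [-0.5  0.5 -5.2] w 0.572
turn/row -0.08
[[0.0, 0.8, -1.5], [0.0, 0.9, -1.5], [0.0, 1.0, -1.4], [0.0, 1.1, -1.3], [0.0, 1.2, -1.2], [0.0, 1.3, -1.1], [0.0, 1.4, -1.0], [0.0, 1.5, -0.9]]
[[0.0, 1.6, -0.8], [0.0, 1.6, -0.6], [0.0, 1.7, -0.5], [0.0, 1.7, -0.4], [0.0, 1.7, -0.2], [0.0, 1.7, -0.1], [0.0, 1.7, 0.0], [0.0, 1.7, 0.2]]
```

Force shows the weight (about 4–5 N): it is held.

apply_moves:
  travel:
    - [0, 0.8, -1.5]
    - [0, 0.9, -1.5]
    - [0, 1.0, -1.4]
    - [0, 1.1, -1.3]
    - [0, 1.2, -1.2]
    - [0, 1.3, -1.1]
    - [0, 1.4, -1.0]
    - [0, 1.5, -0.9]
  turn:
    - [-0.08, 0, 0]
    - [-0.08, 0, 0]
    - [-0.08, 0, 0]
    - [-0.08, 0, 0]
    - [-0.08, 0, 0]
    - [-0.08, 0, 0]
    - [-0.08, 0, 0]
    - [-0.08, 0, 0]
  grip: [1, 1, 1, 1, 1, 1, 1, 1]

```text
t: 14.92
eef_pos: [0.5054, -0.1611, 0.1576]
tool_rot: [0.673, 0.2, 0.683, -0.201]
contact_force: [-0.3, 0.4, -4.1]
gripper_width: 0.574
```

```bash
python3 -c "
from h import *
plan(.530,-.0245,.16)
rows(.530,-.0245,.165,93,8)"
```

```text
t 14.92 pos [ 0.5054 -0.1611  0.1576] jaw 57.1 q7 1.36 turn [-0.    -0.013  0.006] alt 0.0 shift cm [-0.24 12.8  -5.36] rows 3.4 F [-0.3  0.4 -4.1] w 0.574
turn/row -0.078
[[-0.1, 1.6, -0.7], [-0.1, 1.6, -0.5], [-0.1, 1.7, -0.4], [-0.1, 1.7, -0.3], [-0.1, 1.7, -0.1], [-0.1, 1.7, -0.0], [-0.1, 1.7, 0.1], [-0.1, 1.7, 0.3]]
```

apply_moves:
  travel:
    - [-0.1, 1.6, -0.7]
    - [-0.1, 1.6, -0.5]
    - [-0.1, 1.7, -0.4]
    - [-0.1, 1.7, -0.3]
    - [-0.1, 1.7, -0.1]
    - [-0.1, 1.7, 0]
    - [-0.1, 1.7, 0.1]
    - [0, 0, 0]
  turn:
    - [-0.078, 0, 0]
    - [-0.078, -0.007, 0.003]
    - [-0.078, -0.007, 0.003]
    - [-0.078, 0, 0]
    - [-0.078, 0, 0]
    - [-0.078, 0, 0]
    - [-0.078, 0, 0]
    - [0, 0, 0]
  grip: [1, 1, 1, 1, 1, 1, 1, 1]

```text
t: 15.58
eef_pos: [0.5196, -0.031, 0.156]
tool_rot: [0.703, -0.001, 0.711, 0.005]
contact_force: [-0.0, 1.5, -4.7]
gripper_width: 0.569
```

```bash
python3 - <<'E'
from thumb import *
plan(.530,-.0245,.16,93)
for c in("top",):
    im=eyes.read_camera(c); save("pics/t4.png",cv2.resize(im[180:330,220:400],None,fx=4,fy=4))
o=status.get_obs(); k=cam("wrist",o); save("pics/w4.png",eyes.read_camera("wrist")); wrect("offcut_mid",.05,k,2); wrect("tray_in",.035,k); wrect("stake",.06,k)
E
```

```text
t 15.58 pos [ 0.5196 -0.031   0.156 ] jaw 90.5 q7 1.62 turn [-0.043 -0.012 -0.006] alt 2.5 shift cm [-0.4   0.6   1.07] rows 0.3 F [-0.   1.5 -4.7] w 0.569
offcut_mid 0.98 rect [440.  -32.6] [45.2 45.1] 72.6 [248, 84, 309, 148]
tray_in 0.69 rect [485.1 -24.7] [174.2 109.4] 2.6 [216, 60, 354, 264]
stake 0.69 rect [705.   84.3] [ 8.6 20.7] 87.7 [389, 384, 397, 402]
```

View pics/w4.png

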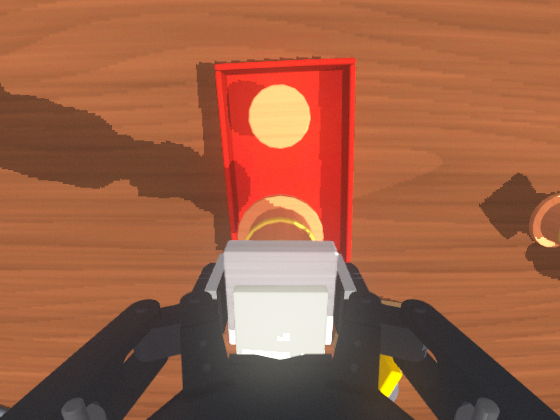

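apply_moves:
  travel:
    - [0, 0.6, 1.05]
    - [0, 0, 0]
    - [2, 0, 0]
    - [2, 0, 0]
    - [1.5, 0, 0]
    - [0, 0, 0]
  turn:
    - [-0.043, -0.012, -0.006]
    - [0, 0, 0]
    - [0, 0, 0]
    - [0, 0, 0]
    - [0, 0, 0]
    - [0, 0, 0]
  grip: [1, 1, 1, 1, 1, 1]

```text
t: 16.33
eef_pos: [0.5338, -0.0332, 0.1009]
tool_rot: [0.71, -0.016, 0.704, 0.013]
contact_force: [-0.8, 0.1, -3.9]
gripper_width: 0.577
```

```bash
python3 - <<'E'
from thumb import *
plan(.530,-.0245,.0745,93)
E
```

```text
t 16.33 pos [ 0.5338 -0.0332  0.1009] jaw 92.3 q7 1.66 turn [-0.012  0.007  0.005] alt 0.7 shift cm [ 2.64  0.89 -0.33] rows 0.7 F [-0.8  0.1 -3.9] w 0.577
```

apply_moves:
  travel:
    - [0, 0.85, -0.3]
    - [0.7, 0, 0]
    - [0.7, 0, 0]
    - [0.3, 0, 0]
    - [0.2, 0, 0]
    - [0, 0, 0]
  turn:
    - [-0.012, 0.007, 0.005]
    - [0, 0, 0]
    - [0, 0, 0]
    - [0, 0, 0]
    - [0, 0, 0]
    - [0, 0, 0]
  grip: [1, 1, 1, 1, 1, 1]

```text
t: 16.83
eef_pos: [0.5322, -0.0241, 0.0825]
tool_rot: [0.708, -0.019, 0.706, 0.019]
contact_force: [-0.5, -0.7, -4.7]
gripper_width: 0.572
```

```bash
python3 - <<'E'
from thumb import *
plan(.530,-.0245,.0745,93)
E
```

```text
t 16.83 pos [ 0.5322 -0.0241  0.0825] jaw 93.1 q7 1.67 turn [ 0.001  0.003 -0.001] alt -0.1 shift cm [ 0.8  -0.03 -0.22] rows 0.2 F [-0.5 -0.7 -4.7] w 0.572
```

apply_moves:
  travel:
    - [0.2, 0, 0]
    - [0.2, 0, 0]
    - [0.1, 0, 0]
    - [0.1, 0, 0]
    - [0.1, 0, 0]
    - [0.1, 0, 0]
  turn:
    - [0, 0.003, 0]
    - [0, 0, 0]
    - [0, 0, 0]
    - [0, 0, 0]
    - [0, 0, 0]
    - [0, 0, 0]
  grip: [1, 1, 1, 1, 1, 1]

```text
t: 17.33
eef_pos: [0.5332, -0.0245, 0.0749]
tool_rot: [0.708, -0.018, 0.706, 0.019]
contact_force: [-0.9, -0.4, -3.8]
gripper_width: 0.574
```

apply_moves:
  travel:
    - [0.1, 0, 0]
    - [0.1, 0, 0]
    - [0, 0, 0]
  turn:
    - [0, 0, 0]
    - [0, 0, 0]
    - [0, 0, 0]
  grip: [1, 1, 1]

```text
t: 17.58
eef_pos: [0.5337, -0.0245, 0.0742]
tool_rot: [0.708, -0.018, 0.706, 0.019]
contact_force: [-0.5, -0.0, -4.6]
gripper_width: 0.574
```

apply_moves:
  travel:
    - [0.15, 0, 0]
    - [0.1, 0, 0]
  turn:
    - [0, 0, 0]
    - [0, 0, 0]
  grip: [1, 1]

```text
t: 17.75
eef_pos: [0.5344, -0.0245, 0.0738]
tool_rot: [0.708, -0.018, 0.705, 0.019]
contact_force: [-6.3, 0.7, 13.4]
gripper_width: 0.573
```

apply_moves:
  travel:
    - [0, 0, 0]
    - [0, 0, 0]
    - [0, 0, 0]
    - [0, 0, 0]
    - [0, 0, 0]
    - [0, 0, 0]
  turn:
    - [0, 0, 0]
    - [0, 0, 0]
    - [0, 0, 0]
    - [0, 0, 0]
    - [0, 0, 0]
    - [0, 0, 0]
  grip: [0, 0, 0, 0, 0, 0]

```text
t: 18.25
eef_pos: [0.5367, -0.0245, 0.0751]
tool_rot: [0.71, -0.018, 0.704, 0.019]
contact_force: [0.3, -0.0, -0.3]
gripper_width: 1.0
```

apply_moves:
  travel:
    - [-1, 0, 0]
    - [-3, 0, 0]
    - [-4, 0, 0]
    - [-4, 0, 0]
    - [-4, 0, 0]
    - [-1, 0, 0]
    - [0, 0, 0]
  turn:
    - [0, 0, 0]
    - [0, 0, 0]
    - [0, 0, 0]
    - [0, 0, 0]
    - [0, 0, 0]
    - [0, 0, 0]
    - [0, 0, 0]
  grip: [0, 0, 0, 0, 0, 0, 0]

```text
t: 18.83
eef_pos: [0.5335, -0.0254, 0.2547]
tool_rot: [0.708, -0.018, 0.705, 0.019]
contact_force: [1.0, 0.7, 0.5]
gripper_width: 1.002
```

```bash
python3 - <<'E'
from thumb import *
o=status.get_obs(); k=cam("wrist",o); im=eyes.read_camera("wrist"); save("pics/w5.png",im)
wrect("offcut_mid",.05,k); wrect("thumb_a",.105,k,2); wrect("cap_grip",.07,k)
plan(.667,.063,.2,160); plan(.667,.063,.2)
E
```

```text
offcut_mid 0.6 rect [440.6 -32.7] [46.4 46.4] 31.6 [256, 78, 299, 122]
thumb_a 0.94 rect [532.8 239.5] [37.1 35.9] 43.8 [517, 187, 556, 230]
thumb_a 0.86 rect [536.3 -23.3] [36.6 35.6] 2.9 [264, 186, 298, 217]
cap_grip 0.74 rect [533.4 -22.8] [68.2 52.5] 3.0 [254, 156, 305, 220]
t 19.03 pos [ 0.5312 -0.0253  0.2496] jaw 93.0 q7 1.61 turn [-1.17  -0.003 -0.003] alt 67.0 shift cm [ 4.96 -9.74 12.94] rows 4.1 F [ 0.2  0.4 -0. ] w 0.999
t 19.03 pos [ 0.5312 -0.0253  0.2496] jaw 93.0 q7 1.61 turn [ 0.    -0.004 -0.001] alt 0.0 shift cm [ 4.96  8.12 14.02] rows 4.1 F [ 0.2  0.4 -0. ] w 0.999
```

View pics/w5.png

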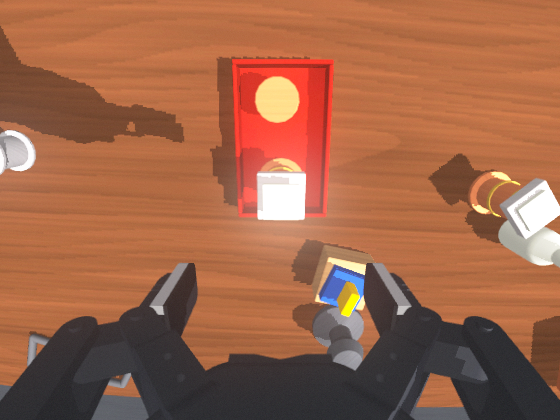

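```bash
python3 -c "
from h import *
rows(.657,.060,.22,70.4,6)"
```

```text
turn/row 0.066
[[0.5, 1.3, 2.2], [0.5, 1.5, 2.1], [0.5, 1.6, 2.0], [0.5, 1.7, 1.9], [0.5, 1.8, 1.8], [0.5, 1.9, 1.6]]
```

apply_moves:
  travel:
    - [0.5, 1.3, 2.2]
    - [0.5, 1.5, 2.1]
    - [0.5, 1.6, 2.0]
    - [0.5, 1.7, 1.9]
    - [0.5, 1.8, 1.8]
    - [0.3, 1.2, 1.0]
    - [0, 0, 0]
    - [0, 0, 0]
  turn:
    - [0.066, 0, 0]
    - [0.066, 0, 0]
    - [0.066, 0, 0]
    - [0.066, 0, 0]
    - [0.066, 0, 0]
    - [0.05, 0, 0]
    - [0, 0, 0]
    - [0, 0, 0]
  grip: [0, 0, 0, 0, 0, 0, 0, 0]

```text
t: 19.7
eef_pos: [0.6456, 0.0547, 0.2]
tool_rot: [0.685, 0.119, 0.708, -0.127]
contact_force: [0.3, 0.1, 0.6]
gripper_width: 1.001
```

```bash
cat > cap.py <<'E'
from thumb import *
def yellow(k,im,z):
    h=cv2.cvtColor(im,cv2.COLOR_RGB2HSV); m=cv2.inRange(h,(22,150,90),(35,255,255)); 
    b=cv2.inRange(h,(105,150,50),(130,255,255))
    for n,mm,zz in(("yel",m,z),("blue",b,z-.030)):
        cc=sorted(cv2.findContours(mm,0,2)[0],key=cv2.contourArea)
        if not cc: continue
        c=cc[-1].reshape(-1,2)
        r=cv2.minAreaRect((ray(k,c,zz)[:,:2]*1000).astype(np.float32)); print(n,len(c),np.round(r[0],1),np.round(r[1],1),round(r[2],1),c.min(0),c.max(0))
E
python3 - <<'E'
from cap import *
plan(.667,.063,.22,70.4)
o=status.get_obs(); k=cam("wrist",o); im=eyes.read_camera("wrist"); save("pics/w6.png",im)
wrect("stand",.04,k); wrect("stake",.06,k)
yellow(k,im,.084)
E
```

```text
t 19.7 pos [0.6456 0.0547 0.2   ] jaw 70.0 q7 1.16 turn [-0.007 -0.03   0.017] alt 0.4 shift cm [-2.    1.5   1.74] rows 0.7 F [0.3 0.1 0.6] w 1.001
stand 0.84 rect [663.4  71.2] [69.1 76.5] 79.9 [266, 170, 339, 252]
yel 12 [667.9  66.9] [10.7 31.9] 71.7 [297 215] [309 249]
blue 39 [646.2  62. ] [25. 10.] 70.3 [276 198] [302 208]
```

View pics/w6.png

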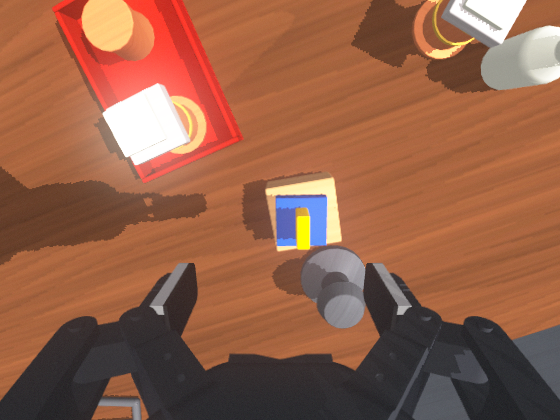

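apply_moves:
  travel:
    - [0, 1.5, 1.5]
    - [0, 0, 0]
    - [0, 0, 0]
    - [0, 0, 0]
  turn:
    - [-0.015, -0.03, 0.017]
    - [0, 0, 0]
    - [0, 0, 0]
    - [0, 0, 0]
  grip: [0.4, 0.4, 0.4, 0.4]

```text
t: 20.18
eef_pos: [0.6624, 0.0584, 0.2025]
tool_rot: [0.697, 0.119, 0.697, -0.119]
contact_force: [-0.0, 0.1, -0.1]
gripper_width: 0.603
```

```bash
python3 - <<'E'
from cap import *
o=status.get_obs(); k=cam("wrist",o); im=eyes.read_camera("wrist")
yellow(k,im,.084)
plan(.668,.066,.077,71.2)
E
```

```text
yel 30 [665.8  67.3] [10.7 36.6] 71.6 [284 189] [296 229]
blue 26 [645.   58.4] [17.2  9.7] 70.6 [264 178] [282 188]
t 20.23 pos [0.6623 0.058  0.2025] jaw 70.6 q7 1.17 turn [-0.011  0.001  0.   ] alt 0.6 shift cm [12.55  0.95  0.28] rows 3.1 F [-0.7 -1.4  0.7] w 0.6
```

apply_moves:
  travel:
    - [0, 0.95, 0.25]
    - [2, 0, 0]
    - [2.5, 0, 0]
    - [2.5, 0, 0]
    - [1.5, 0, 0]
    - [0, 0, 0]
  turn:
    - [-0.015, 0, 0]
    - [0, 0, 0]
    - [0, 0, 0]
    - [0, 0, 0]
    - [0, 0, 0]
    - [0, 0, 0]
  grip: [0.4, 0.4, 0.4, 0.4, 0.4, 0.4]

```text
t: 20.73
eef_pos: [0.6704, 0.0675, 0.1189]
tool_rot: [0.7, 0.114, 0.696, -0.112]
contact_force: [0.2, -0.5, 0.1]
gripper_width: 0.603
```

```bash
python3 - <<'E'
from cap import *
plan(.667,.0668,.077,71.5)
E
```

```text
t 20.73 pos [0.6704 0.0675 0.1189] jaw 71.6 q7 1.19 turn [ 0.002  0.006 -0.004] alt -0.1 shift cm [ 4.19 -0.17 -0.3 ] rows 1.0 F [ 0.2 -0.5  0.1] w 0.603
```

apply_moves:
  travel:
    - [1, -0.17, -0.3]
    - [1, 0, 0]
    - [1, 0, 0]
    - [0.8, 0, 0]
    - [0.3, 0, 0]
    - [0, 0, 0]
  turn:
    - [0, 0.006, -0.004]
    - [0, 0, 0]
    - [0, 0, 0]
    - [0, 0, 0]
    - [0, 0, 0]
    - [0, 0, 0]
  grip: [0.4, 0.4, 0.4, 0.4, 0.4, 0.4]

```text
t: 21.23
eef_pos: [0.6684, 0.0679, 0.0767]
tool_rot: [0.699, 0.113, 0.697, -0.112]
contact_force: [-0.4, -0.4, -0.5]
gripper_width: 0.601
```

```bash
python3 - <<'E'
from cap import *
plan(.667,.0668,.077,71.5)
E
```

```text
t 21.23 pos [0.6684 0.0679 0.0767] jaw 71.7 q7 1.2 turn [ 0.004  0.002 -0.001] alt -0.2 shift cm [-0.03 -0.15 -0.1 ] rows 0.0 F [-0.4 -0.4 -0.5] w 0.601
```

Close at 25 N, then lift.

apply_moves:
  travel:
    - [0, -0.1, 0]
    - [0, 0, 0]
    - [0, 0, 0]
    - [0, 0, 0]
    - [0, 0, 0]
    - [0, 0, 0]
  turn:
    - [0, 0, 0]
    - [0, 0, 0]
    - [0, 0, 0]
    - [0, 0, 0]
    - [0, 0, 0]
    - [0, 0, 0]
  grip: [1, 1, 1, 1, 1, 1]
  newtons: 30

```text
t: 21.73
eef_pos: [0.6694, 0.0667, 0.0786]
tool_rot: [0.7, 0.113, 0.696, -0.112]
contact_force: [0.7, -0.5, -1.3]
gripper_width: 0.132
```

```bash
python3 - <<'E'
from cap import *
plan(.667,.0668,.2,71.5)
o=status.get_obs(); k=cam("wrist",o); im=eyes.read_camera("wrist")
yellow(k,im,.084)
E
```

```text
t 21.73 pos [0.6694 0.0667 0.0786] jaw 71.7 q7 1.21 turn [ 0.004  0.005 -0.003] alt -0.2 shift cm [-12.14  -0.06  -0.23] rows 3.0 F [ 0.7 -0.5 -1.3] w 0.132
yel 36 [664.1  69.6] [11.4 42.4] 71.6 [268 238] [293 318]
blue 40 [644.9  54.1] [ 8.  10.6] 76.5 [235 220] [250 238]
```

apply_moves:
  travel:
    - [-1, 0, 0]
    - [-2.5, 0, 0]
    - [-3, 0, 0]
    - [-3, 0, 0]
    - [-1.5, 0, 0]
    - [0, 0, 0]
  turn:
    - [0, 0, 0]
    - [0, 0, 0]
    - [0, 0, 0]
    - [0, 0, 0]
    - [0, 0, 0]
    - [0, 0, 0]
  grip: [1, 1, 1, 1, 1, 1]

```text
t: 22.28
eef_pos: [0.6673, 0.0663, 0.1944]
tool_rot: [0.699, 0.113, 0.698, -0.112]
contact_force: [0.4, -0.2, -0.0]
gripper_width: 0.136
```

```bash
python3 - <<'E'
from cap import *
plan(.5395,.2625,.19,136.7)
rows(.5395,.2625,.19,136.7,14)
E
```

```text
t 22.28 pos [0.6673 0.0663 0.1944] jaw 71.7 q7 1.18 turn [-1.135  0.002 -0.   ] alt 65.0 shift cm [ 0.44 22.76  5.51] rows 5.7 F [ 0.4 -0.2 -0. ] w 0.136
turn/row -0.081
[[0.0, 1.0, -1.3], [0.0, 1.1, -1.2], [0.0, 1.2, -1.1], [0.0, 1.3, -1.0], [0.0, 1.4, -0.9], [0.0, 1.5, -0.8], [0.0, 1.5, -0.7], [0.0, 1.6, -0.5]]
[[0.0, 1.6, -0.4], [0.0, 1.6, -0.3], [0.0, 1.7, -0.1], [0.0, 1.7, -0.0], [0.0, 1.7, 0.1], [0.0, 1.7, 0.3]]
```

apply_moves:
  travel:
    - [0, 1.0, -1.3]
    - [0, 1.1, -1.2]
    - [0, 1.2, -1.1]
    - [0, 1.3, -1.0]
    - [0, 1.4, -0.9]
    - [0, 1.5, -0.8]
    - [0, 1.5, -0.7]
    - [0, 1.6, -0.5]
  turn:
    - [-0.081, 0, 0]
    - [-0.081, 0, 0]
    - [-0.081, 0, 0]
    - [-0.081, 0, 0]
    - [-0.081, 0, 0]
    - [-0.081, 0, 0]
    - [-0.081, 0, 0]
    - [-0.081, 0, 0]
  grip: [1, 1, 1, 1, 1, 1, 1, 1]

```text
t: 22.95
eef_pos: [0.5915, 0.1741, 0.1927]
tool_rot: [0.697, -0.124, 0.695, 0.121]
contact_force: [0.1, 0.9, -0.5]
gripper_width: 0.129
```

```bash
python3 - <<'E'
from cap import *
plan(.5385,.2615,.19,136.7)
rows(.5385,.2615,.19,136.7,6)
E
```

```text
t 22.95 pos [0.5915 0.1741 0.1927] jaw 109.9 q7 1.56 turn [-0.467  0.001  0.005] alt 26.8 shift cm [0.27 9.85 2.73] rows 2.5 F [ 0.1  0.9 -0.5] w 0.129
turn/row -0.078
[[0.0, 1.7, -0.3], [0.0, 1.7, -0.2], [0.0, 1.7, -0.1], [0.0, 1.7, 0.1], [0.0, 1.7, 0.2], [0.0, 1.7, 0.3]]
```

apply_moves:
  travel:
    - [0, 1.7, -0.3]
    - [0, 1.7, -0.2]
    - [0, 1.7, -0.1]
    - [0, 1.7, 0.1]
    - [0, 1.5, 0.2]
    - [0, 0, 0]
    - [0, 0, 0]
  turn:
    - [-0.078, 0, 0]
    - [-0.078, 0, 0]
    - [-0.078, 0, 0]
    - [-0.078, 0, 0]
    - [-0.078, 0, 0]
    - [-0.06, 0, 0]
    - [0, 0, 0]
  grip: [1, 1, 1, 1, 1, 1, 1]

```text
t: 23.53
eef_pos: [0.5394, 0.2522, 0.1873]
tool_rot: [0.645, -0.287, 0.649, 0.285]
contact_force: [0.1, -0.1, -0.4]
gripper_width: 0.132
```

```bash
cat > ov.py <<'E'
from cap import *
import sys
def look(n,zc=.0,cx=.5383,cy=.2616,ca=46.7):
    o=status.get_obs(); k=cam("wrist",o); im=eyes.read_camera("wrist"); 
    wrect("thumb_a",.085,k,2); wrect("collar_a",.08,k,2)
    Rm=rot(o["tool_rot"]); p=o["eef_pos"]
    sq=np.array([[-1,-1],[1,-1],[1,1],[-1,1]])*.025
    # cap (tool coords): top face .0246 ahead of TCP (x), centre offset zc along tool z
    L=[]
    for x in(.0246,.0386):
        L.append((np.c_[np.full(4,x),sq[:,0],sq[:,1]+zc]@Rm.T+p,(0,255,0)))
    a=np.radians(ca); C=np.array([[np.cos(a),-np.sin(a)],[np.sin(a),np.cos(a)]])
    L.append((np.c_[sq@C.T+[cx,cy],np.full(4,.08)],(255,0,255)))
    L.append((np.c_[(sq*18/25)@C.T+[cx,cy],np.full(4,.085)],(0,255,255)))
    big=cv2.resize(im[120:400,150:420],None,fx=2.1,fy=2.1,interpolation=cv2.INTER_CUBIC)
    for P,c in L: cv2.polylines(big,[np.round((proj(k,P)-[150,120]+.5)*2.1).astype(int)],True,c,1)
    save(n,big); plan(cx,cy,.1186,ca+90)
E
python3 -c "
from ov import *
look('pics/w7.png',-.0015)"
```

```text
thumb_a 0.73 rect [527.9 250.6] [ 6.8 32.5] 47.6 [269, 201, 306, 208]
thumb_a 0.44 rect [571.5 287.6] [105.2  75.4] 47.8 [233, 207, 326, 320]
collar_a 0.84 rect [520.8 243. ] [33.3 48.9] 48.8 [258, 169, 317, 211]
collar_a 0.71 rect [538.5  42.9] [ 7.1 33.3] 44.8 [57, 0, 104, 14]
t 23.68 pos [0.5402 0.2513 0.1875] jaw 137.3 q7 1.83 turn [ 0.01  -0.007  0.   ] alt -0.6 shift cm [6.89 0.85 0.62] rows 1.7 F [ 0.8  0.1 -0.4] w 0.134
```

View pics/w7.png

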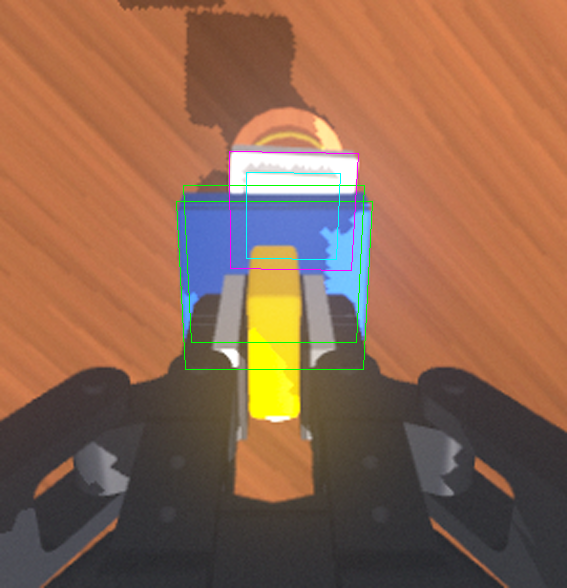

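apply_moves:
  travel:
    - [0, 0.85, 0.6]
    - [0, 0, 0]
    - [2, 0, 0]
    - [1.5, 0, 0]
    - [0, 0, 0]
    - [0, 0, 0]
  turn:
    - [0.01, -0.007, 0]
    - [0, 0, 0]
    - [0, 0, 0]
    - [0, 0, 0]
    - [0, 0, 0]
    - [0, 0, 0]
  grip: [1, 1, 1, 1, 1, 1]

```text
t: 24.18
eef_pos: [0.5415, 0.2565, 0.1521]
tool_rot: [0.652, -0.277, 0.65, 0.275]
contact_force: [-0.6, -0.4, -1.2]
gripper_width: 0.132
```

```bash
python3 - <<'E'
from h import *
plan(.5383,.2616,.1186,136.7)
E
```

```text
t 24.18 pos [0.5415 0.2565 0.1521] jaw 135.9 q7 1.79 turn [-0.014  0.001  0.004] alt 0.8 shift cm [3.35 0.58 0.15] rows 0.8 F [-0.6 -0.4 -1.2] w 0.132
```

apply_moves:
  travel:
    - [0, 0.6, 0.15]
    - [0, 0, 0]
    - [0.6, 0, 0]
    - [0, 0, 0]
    - [0, 0, 0]
  turn:
    - [-0.014, 0, 0.004]
    - [0, 0, 0]
    - [0, 0, 0]
    - [0, 0, 0]
    - [0, 0, 0]
  grip: [1, 1, 1, 1, 1]

```text
t: 24.6
eef_pos: [0.5398, 0.2616, 0.1484]
tool_rot: [0.651, -0.28, 0.648, 0.28]
contact_force: [0.5, -0.1, 0.0]
gripper_width: 0.135
```

```bash
python3 -c "
from ov import *
look('pics/w8.png',.0005)"
```

```text
thumb_a 0.76 rect [526.5 249. ] [ 3.5 34.3] 46.7 [256, 203, 308, 210]
collar_a 0.6 rect [519.1 241.6] [29.2 49.1] 46.7 [246, 165, 315, 213]
t 24.75 pos [0.5396 0.2615 0.1482] jaw 136.7 q7 1.8 turn [-0.001  0.003  0.001] alt 0.0 shift cm [ 2.96  0.11 -0.08] rows 0.7 F [-0.7 -0.4 -0.7] w 0.134
```

View pics/w8.png

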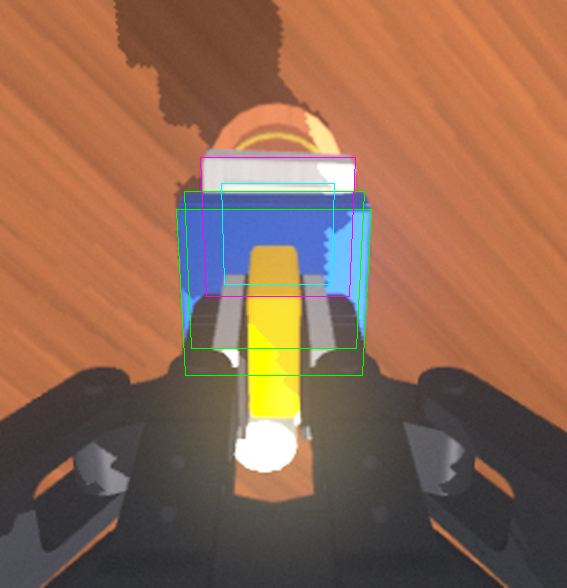

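apply_moves:
  travel:
    - [0.3, 0.11, -0.12]
    - [0.6, 0, 0]
    - [0.6, 0, 0]
    - [0.4, 0, 0]
    - [0, 0, 0]
    - [0, 0, 0]
  turn:
    - [0, 0.003, 0]
    - [0, 0, 0]
    - [0, 0, 0]
    - [0, 0, 0]
    - [0, 0, 0]
    - [0, 0, 0]
  grip: [1, 1, 1, 1, 1, 1]

```text
t: 25.25
eef_pos: [0.5376, 0.2612, 0.1269]
tool_rot: [0.649, -0.28, 0.649, 0.28]
contact_force: [1.2, -0.2, -0.3]
gripper_width: 0.132
```

```bash
python3 -c "
from h import *
plan(.5380,.2613,.1186,136.7)"
```

```text
t 25.25 pos [0.5376 0.2612 0.1269] jaw 136.7 q7 1.79 turn [-0.001 -0.     0.001] alt 0.0 shift cm [ 0.83 -0.02  0.03] rows 0.2 F [ 1.2 -0.2 -0.3] w 0.132
```

apply_moves:
  travel:
    - [0.2, 0, 0.02]
    - [0.15, 0, 0]
    - [0.15, 0, 0]
    - [0.1, 0, 0]
    - [0.1, 0, 0]
    - [0, 0, 0]
  turn:
    - [0, 0, 0]
    - [0, 0, 0]
    - [0, 0, 0]
    - [0, 0, 0]
    - [0, 0, 0]
    - [0, 0, 0]
  grip: [1, 1, 1, 1, 1, 1]

```text
t: 25.75
eef_pos: [0.538, 0.2614, 0.1192]
tool_rot: [0.649, -0.28, 0.649, 0.28]
contact_force: [0.2, 0.1, -1.4]
gripper_width: 0.132
```

```bash
python3 -c "
from h import *
plan(.5380,.2613,.1186,136.7)"
```

```text
t 25.75 pos [0.538  0.2614 0.1192] jaw 136.7 q7 1.79 turn [-0.001 -0.     0.001] alt 0.0 shift cm [ 0.06 -0.01 -0.01] rows 0.0 F [ 0.2  0.1 -1.4] w 0.132
```

apply_moves:
  travel:
    - [0.08, 0, 0]
    - [0.08, 0, 0]
  turn:
    - [0, 0, 0]
    - [0, 0, 0]
  grip: [1, 1]

```text
t: 25.92
eef_pos: [0.5382, 0.2615, 0.1178]
tool_rot: [0.65, -0.28, 0.649, 0.28]
contact_force: [-0.3, 0.1, -0.3]
gripper_width: 0.131
```

apply_moves:
  travel:
    - [0.08, 0, 0]
    - [0.04, 0, 0]
  turn:
    - [0, 0, 0]
    - [0, 0, 0]
  grip: [1, 1]

```text
t: 26.08
eef_pos: [0.5385, 0.2618, 0.1176]
tool_rot: [0.65, -0.28, 0.649, 0.28]
contact_force: [-0.5, 0.2, 1.3]
gripper_width: 0.134
```

apply_moves:
  travel:
    - [0, 0, 0]
    - [0, 0, 0]
    - [0, 0, 0]
    - [0, 0, 0]
    - [0, 0, 0]
  turn:
    - [0, 0, 0]
    - [0, 0, 0]
    - [0, 0, 0]
    - [0, 0, 0]
    - [0, 0, 0]
  grip: [0.3, 0.3, 0.3, 0.3, 0.3]

```text
t: 26.5
eef_pos: [0.5388, 0.2619, 0.1177]
tool_rot: [0.65, -0.28, 0.648, 0.28]
contact_force: [0.5, 0.3, 0.0]
gripper_width: 0.7
```

apply_moves:
  travel:
    - [-1, 0, 0]
    - [-2, 0, 0]
    - [-3, 0, 0]
    - [-4, 0, 0]
    - [-4, 0, 0]
    - [-2, 0, 0]
    - [0, 0, 0]
    - [0, 0, 0]
  turn:
    - [0, 0, 0]
    - [0, 0, 0]
    - [0, 0, 0]
    - [0, 0, 0]
    - [0, 0, 0]
    - [0, 0, 0]
    - [0, 0, 0]
    - [0, 0, 0]
  grip: [0.3, 0.3, 0.3, 0.3, 0.3, 0.3, 0.3, 0.3]

```text
t: 27.17
eef_pos: [0.5372, 0.2613, 0.2882]
tool_rot: [0.649, -0.28, 0.649, 0.28]
contact_force: [0.0, 0.7, -0.8]
gripper_width: 0.698
```

```bash
python3 - <<'E'
from ov import *
o=status.get_obs(); k=cam("wrist",o); im=eyes.read_camera("wrist"); yellow(k,im,.124)
wrect("bottle_mid",.05,k); plan(.538,.2615,.3)
s=eyes.read_camera("scene"); t=eyes.read_camera("top")
a=np.radians(46.7); C=np.array([[np.cos(a),-np.sin(a)],[np.sin(a),np.cos(a)]]); sq=np.array([[-1,-1],[1,-1],[1,1],[-1,1]])*.025
W=cv2.resize(im[100:290,190:380],(560,560),interpolation=cv2.INTER_CUBIC); f=560/190
for z,c in((.08,(255,0,255)),(.094,(0,255,0))):
    cv2.polylines(W,[np.round((proj(k,np.c_[sq@C.T+[.5383,.2616],np.full(4,z)])-[190,100]+.5)*f).astype(int)],True,c,1)
save("pics/f1.png",W)
A=cv2.resize(s[190:310,330:430],(400,480),interpolation=cv2.INTER_CUBIC); B=cv2.resize(s[130:230,240:340],(400,400),interpolation=cv2.INTER_CUBIC); B=np.vstack([B,np.zeros((80,400,3),np.uint8)])
save("pics/f2.png",np.hstack([A,B]))
E
```

```text
yel 5 [538.2 261.6] [30.6  9.3] 46.7 [275 181] [284 210]
blue 84 [538.1 261.5] [48.2 48.3] 46.7 [258 167] [301 209]
bottle_mid 0.77 rect [593.8 313.3] [69.9 45.7] 47.5 [261, 208, 292, 261]
t 27.27 pos [0.5368 0.261  0.2867] jaw 136.7 q7 1.81 turn [ 0.    -0.002 -0.   ] alt 0.0 shift cm [-1.33 -0.05  0.12] rows 0.3 F [-0.4 -0.8 -0.3] w 0.698
```

View pics/f1.png

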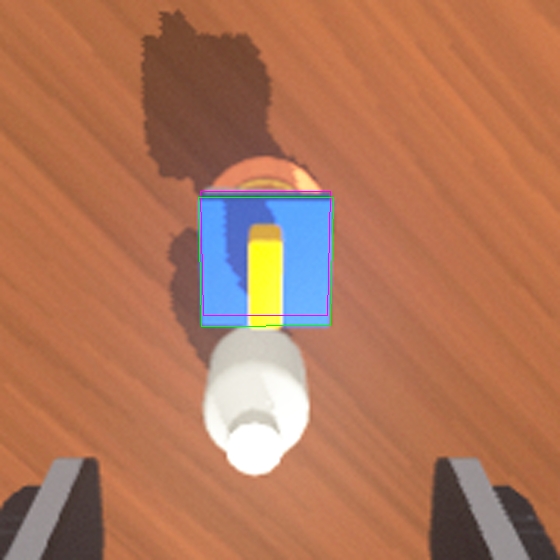

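View pics/f2.png

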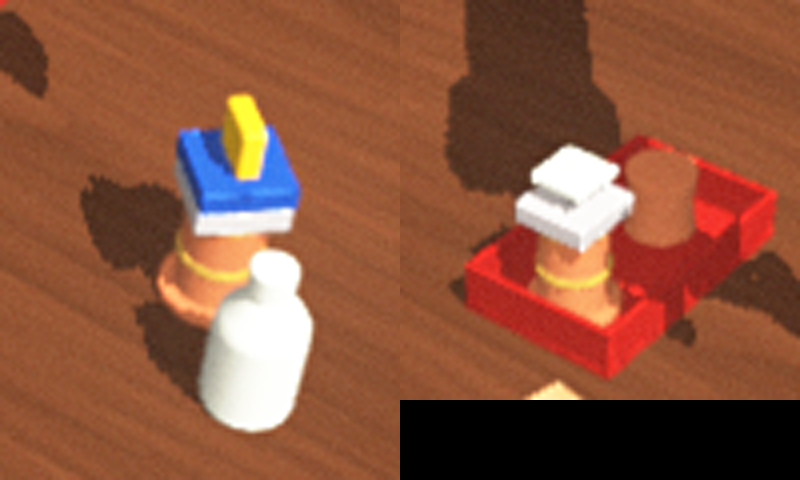

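The cap sits flat and square on A's collar, centred at about (538, 261.5) mm and 46.7°. B stands upright on the tray floor, and the bottle and copper piece are in place.

```bash
python3 -c "
from station import bot
print(bot.hand_in())"
```

```text
the job is handed in; nothing more can be done
None
```

The job is finished and handed in at about 27 s of the 72 s; hand-in gives no verdict.

- **Dispenser A (ran freely):** It took about 3 N all the way down to the stop, where I read a brief 18 N. I left it where it stood and set the blue cap on its collar.
- **Dispenser B (stiffened):** The resistance had climbed to about 11 N at roughly 13 mm, so I stopped there. I then gripped it by the collar and stood it in the free half of the red tray.

**Last checks:**
- **Cap:** The wrist picture puts it within about 0.5 mm of the collar centre and parallel to it. The scene picture shows it lying flat.
- **Dispenser B:** It stands upright on the tray floor.
- **Loose objects:** The copper piece measured within 1 mm of its earlier position after B was set down. The bottle looked in place in the last pictures. I did not re-measure the spool after lifting B; its last measurement was before I pressed B.
- **Robot:** It is clear of everything.

No check failed, and the highest force I saw on a plunger was that 18 N, within the 30 N limit. I only read force at the end of each move, so a brief peak in between would not have shown.

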